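# Charge the ink dauber from the covered violet pot

## Robot

A 6-joint arm with a two-finger parallel gripper is mounted at the origin on the work surface. World frame = base frame: x ahead of the robot, y to its left, z up, the work surface at z = 0. Lengths are in m, angles in rad, forces in N, time in s.
With the tool pointing down it reaches from about 0.3 to 0.875 m from the base axis. Payload 6.4 kg.
Tool frame: the origin (TCP) lies midway between the tips of the shut fingers; the grasp point (between the pads) lies 19 mm behind it (grasp_offset is the distance from the TCP to the grasp point, in m); z points along the fingers, y is the line along which they close (so a half turn about z gives the same grasp; the last joint's range is limited). The gripper opens to 85 mm and grips with 20 to 120 N. Pads are 22 mm wide; open, the fingers measure 114 mm over their backs; the gripper's body (76 mm by 85 mm) begins 54 mm behind the grasp point. The pads swing forward as they close: fully open they stand 13 mm farther back than shut.
Start: joints at [-1.459, 0.181, 1.607, -0, 1.354, -0.206], TCP at [0.18, -0.546, 0.231] pointing down, gripper open.
Joint ranges: [-2.99, 2.99], [-0.89, 2.07], [0.3, 2.58], [-1.14, 4.28], [0, 2.63], [-3.12, 3.12]. Speed limits (rad/s): [2.57, 2.57, 3.01, 3.14, 3.14, 3.14].

## Interface

Orientations are given as a unit quaternion [w, x, y, z].
In Python, from bench import * gives the robot as it stands. The module is installed in compiled form; this text tells all that it offers.
- The arm moves only by the tool servo_tool, never from a script. Its argument "commands" is text: rows parted by semicolons, each of 7 numbers parted by spaces: the turn, a rotation vector about the tool's x, y, z in rad, then the shift along the tool's x, y, z in mm, then the opening, from 0 (shut) to 1 (fully open). In form: wx wy wz dx dy dz claw; .... A call has 1 to 5 rows; each row shifts and turns the commanded pose from where the row before left it, along the tool's axes as they then stand; what a row does not reach is not made up. A row lasts 1/8 s, in which the tool goes at most 62.5 mm and 10.7 degrees, less where a joint would pass 70% of its speed; a pose out of reach is approached as far as the arm can. A call with a gripper value outside its range is refused whole. The fingers move at their own pace and stop on an object; the grip force is fixed at half the most. Time passes only in rows, so rows that do not move let the fingers close. It gives the time, the measured TCP pose, the force, the opening and the grip force at its end, in the units of the state.
- get_obs(): the state, without advancing time (a new reading comes with each control period).
- camera(name): name is "scene" or "top" or "wrist"; returns the picture (420x560x3 uint8, blue, green, red); there is no depth.
- calibration(name): a dict with "fx", "fy", "cx", "cy" (pixels), "R" (3x3) and "t" (3): a world point X has camera coordinates R X + t. Camera axes: x right, y down, z forward; pixel columns grow to the right and rows downward; lengths in m; the calibration is good to about 2 mm. A picture is of the moment at which its call begins: read the wrist's pose just before it. calibration takes no time and is no camera call; for the wrist camera it gives the pose at the moment of the call.
- hand_in(): hands the job in; it is judged then, once.
The state is a dict: "time_s": time; "q": joint angles; "dq": joint speeds; "joint_efforts": joint torques, N m; "eef_pos": TCP position; "eef_rot": TCP orientation; "wrist_force": force on the tool from outside, world axes, zero at the start; "torque": the same for the moment, N m; "opening": opening from 0.0 (shut) to 1.0 (fully open); "grasp_force": force on a finger pad.
Only numpy, scipy, OpenCV 4.12 (cv2) and the standard library are available. Lean on these libraries where they do the work, as an engineer would, in place of code of your own. Each camera call takes 0.05 s, during which the arm holds its last target. There are 200 camera calls.

## Task

Swing the cover of the violet ink pot aside until the pot is fully uncovered, then take the dauber from its cork coaster and dip its felt foot well down into the violet pot (at least halfway), without knocking or pressing it hard against the pot or its cover. Then stand the dauber upright on the white tile with its whole foot on it, setting it down rather than dropping it, and let go of it. Leave the violet cover open, and do not disturb the green station's cover or the other things on the table.

Things in the scene. Friction and masses are not known exactly. Their poses are not given: they have to be found in the camera images.
- violet_station: violet ink station, fixed: steel plate 100 x 150 x 8 mm with a round open violet pot (80 mm outside; inside 72 mm wide at the mouth, 68 at the floor; rim 78, inner floor 13 mm above the table). Origin: on the table under the pot's centre, z up, x away from the robot at yaw 0. The cover's pivot post, 22 mm wide, 91 mm high, is at (0, -68) mm. The stations may swap places
- violet_mouth (a point): centre of the violet pot's mouth, at rim height (78 mm above the table)
- violet_cover (a joint): angle (rad) of the violet pot's cover, a flat violet disc, 86 mm wide, underside 81, top 87 mm up, on the upright post. 0: over the pot; it swings clockwise seen from above, first to the station's +x; stop at 1.8; pot clear from 1.45. Disc centre: (68 sin q, -68 + 68 cos q) mm in the station's frame. About 1 N at the knob moves it; stays where left
- violet_knob (a point): black upright knob on the centre of the violet cover, 18 mm in diameter, 30 mm tall (from 87 to 117 mm above the table); this point is its middle, 102 mm up, 68 mm from the pivot axis
- green_station: green ink station, fixed: steel plate 100 x 150 x 8 mm with a round open green pot (80 mm outside; inside 72 mm wide at the mouth, 68 at the floor; rim 78, inner floor 13 mm above the table). Origin: on the table under the pot's centre, z up, x away from the robot at yaw 0. The cover's pivot post, 22 mm wide, 91 mm high, is at (0, -68) mm. Leave alone
- green_cover (a joint): angle (rad) of the green pot's cover, a flat green disc, 86 mm wide, underside 81, top 87 mm up, on the upright post. 0: over the pot; it swings clockwise seen from above, first to the station's +x; stop at 1.8; pot clear from 1.45. Disc centre: (68 sin q, -68 + 68 cos q) mm in the station's frame. About 1 N at the knob moves it; stays where left
- green_knob (a point): black upright knob on the centre of the green cover, 18 mm in diameter, 30 mm tall (from 87 to 117 mm above the table); this point is its middle, 102 mm up, 68 mm from the pivot axis
- dauber: ink dauber, about 110 g, standing upright, 135 mm tall: flat round grey felt foot 36 mm in diameter with a 37 mm brass band, a thin wooden waist (16 mm), above it a round wooden grip, 26 mm in diameter from 85 to 130 mm above the underside. Origin: centre of the underside of the foot, z up along the handle; round, its yaw means nothing
- coaster: round cork coaster, fixed, 90 mm across, 4 mm thick, on which the dauber starts near the middle; origin under its centre. Coaster and tile may stand either way round, left or right of the stations
- tile: flat white ceramic tile, fixed, 120 x 120 mm, 12 mm thick (top 12 mm above the table); origin: centre of its underside, x and y along its edges
- tape: roll of cream masking tape lying flat, 96 mm across, 24 mm tall; origin under its centre; to be left alone
- tin_blue: closed ink tin with blue label, 74 mm across, 62 mm tall; origin under its centre; to be left alone
- tin_yellow: closed ink tin with yellow label, 74 mm across, 62 mm tall; origin under its centre; to be left alone
- scissors: black-handled scissors lying flat, about 185 mm long, 10 mm thick; origin on the table at the pivot, blades to +x; to be left alone
- knife: ink spatula lying flat along its x, wooden handle to -x, 210 mm long, 20 mm thick at the handle; origin under its middle; to be left alone
There are look-alikes about, which are no part of the job. There is more than one size of the tile; the job needs the middle-sized.

How it is judged:
By the outcome, as a careful person would: the job done as asked, in the order asked, and still so for the second after the job is handed in, with the robot touching nothing.
It also fails if it takes over 64 s, if anything falls off the work surface, if the arm or the gripper's body presses on something with over 40 N, if the wrist force passes 120 N, or if a joint passes its speed limit or range.

## Working session

There is one attempt and no reset: what is moved stays moved. The work goes in short steps, Python scripts to look and compute and a tool call to move; the robot and the scene stay as the last step left them, time stands still between calls to the robot, and variables do not carry over. Pictures are saved under pics/ and viewed, at most 12 in all, crops included, and the job is handed in when it is done.

Besides the shell and the picture viewer there is one more tool, called after "Request:" as name(argument=value, ...), one argument or row to a line, values as JSON. servo_tool: Moves the arm, as the interface text tells. Its arguments: {"type":"object","properties":{"commands":{"type":"string"}},"required":["commands"]}

```bash
mkdir -p pics; python3 - <<'E'
from bench import *
import cv2
for n in("top","scene"):cv2.imwrite(f"pics/{n}0.png",camera(n)); c=calibration(n); print(n,c)
o=get_obs();print(o['time_s'],o['eef_pos'],o['eef_rot'],o['wrist_force'])
E
```

```text
top {'fx': 487.1838504762065, 'fy': 487.1838504762065, 'cx': 280.8449146539903, 'cy': 211.2403547281006, 'R': array([[-0.01149573, -0.99992731, -0.00363632],
       [-0.99497244,  0.01180043, -0.09945143],
       [ 0.09948711,  0.00247478, -0.99503577]]), 't': array([0.0575308 , 0.49397906, 1.45559934])}
scene {'fx': 434.83689411856494, 'fy': 434.83689411856494, 'cx': 275.5003895901424, 'cy': 213.36741068214607, 'R': array([[-0.54327131,  0.83947548,  0.01171279],
       [ 0.61873414,  0.4097692 , -0.67026656],
       [-0.56747189, -0.35688949, -0.742028  ]]), 't': array([ 0.24992033, -0.27188057,  1.51123314])}
0.1 [ 0.17962316 -0.54570762  0.23047105] [-7.91046404e-04  9.87402868e-01  1.58224362e-01  2.95465684e-05] [0.57917023 0.09772676 0.16700377]
```

View pics/top0.png

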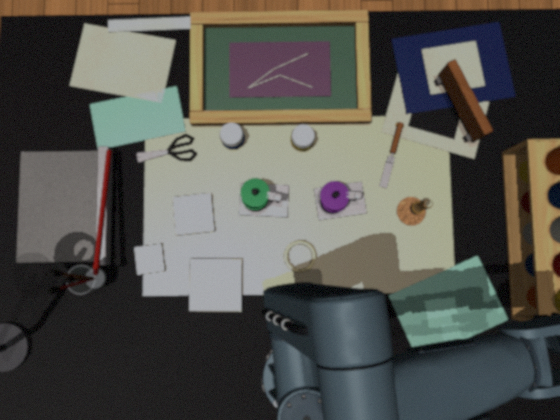

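View pics/scene0.png

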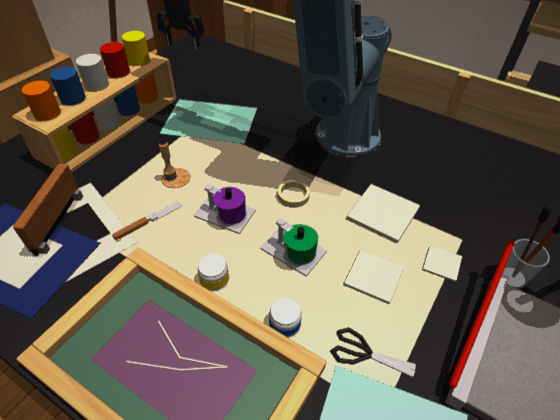

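The top view shows the violet pot at (335,197) with its post on the right. The dauber is at (412,210), and the middle-sized tile, about 41 px across, is at (193,214). The green station is at (258,195). Next I'll zoom in to measure.

```bash
cat > h.py <<'E'
import numpy as np, cv2
from bench import *
def p2w(c,u,v,z):
    d=c['R'].T@np.array([(u-c['cx'])/c['fx'],(v-c['cy'])/c['fy'],1]); o=-c['R'].T@c['t']
    return o+d*(z-o[2])/d[2]
def w2p(c,X):
    p=c['R']@np.asarray(X,float)+c['t']; return np.array([c['fx']*p[0]/p[2]+c['cx'],c['fy']*p[1]/p[2]+c['cy']])
E
python3 - <<'E'
from h import *
t=cv2.imread('pics/top0.png');s=cv2.imread('pics/scene0.png')
ct=calibration('top')
a=cv2.resize(t[172:232,310:440],None,fx=6,fy=6,interpolation=cv2.INTER_CUBIC)
b=cv2.resize(s[135:233,150:265],None,fx=5,fy=5,interpolation=cv2.INTER_CUBIC)
cv2.imwrite('pics/a.png',a);cv2.imwrite('pics/b.png',b)
h=cv2.cvtColor(t,cv2.COLOR_BGR2HSV)
# tile
r=t[185:245,165:222]; cv2.imwrite('pics/c.png',cv2.resize(r,None,fx=9,fy=9,interpolation=cv2.INTER_CUBIC))
m=((h[...,0]>125)&(h[...,0]<160)&(h[...,1]>120)).astype(np.uint8)[170:230,310:380]
n,l,st,ce=cv2.connectedComponentsWithStats(m)
for i in range(1,n):
  if st[i,4]>50: print('violet',st[i],ce[i]+[310,170], p2w(ct,*(ce[i]+[310,170]),.087))
E
```

```text
violet [ 11  12  27  30 608] [333.71546053 196.92763158] [ 0.52852445 -0.10311848  0.087     ]
```

View pics/a.png

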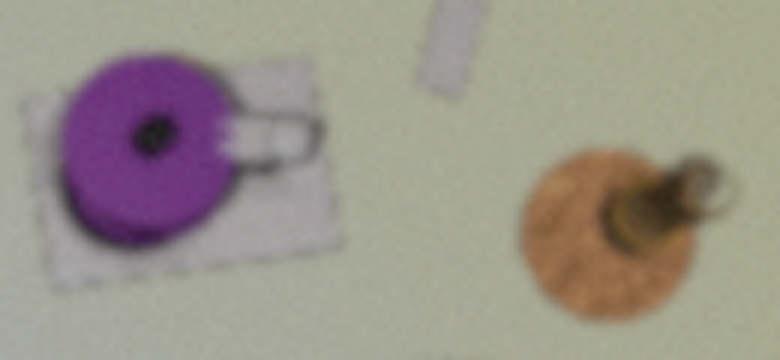

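View pics/b.png

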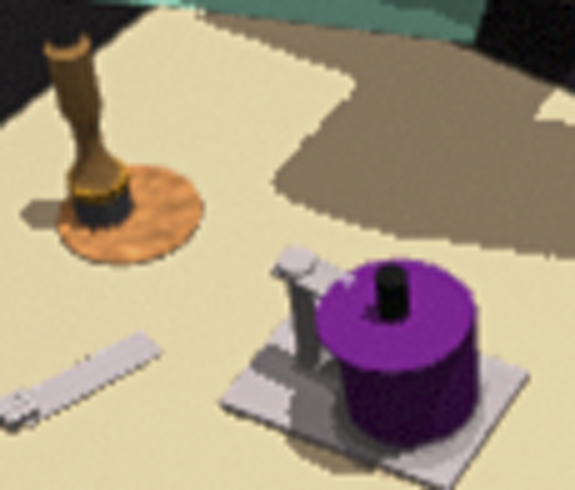

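View pics/c.png

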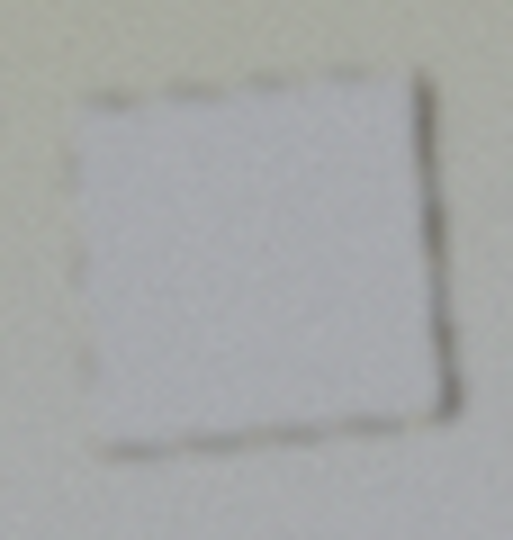

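Crop a shows the knob at about (155,134), the cover disc centred near (148,145), and the post cap at about (300,138). The dauber's top is near (705,180) and its foot band near (635,222). Crop b shows the knob top at (391,271), the dauber's top at (68,45) and its foot at (103,205). Crop c shows the tile's corners at (83,102), (415,75), (440,415) and (100,450).

```bash
python3 - <<'E'
from h import *
np.set_printoptions(precision=4,suppress=True)
ct=calibration('top');cs=calibration('scene')
A=lambda x,y,z:p2w(ct,310+(x+.5)/6-.5,172+(y+.5)/6-.5,z)
B=lambda x,y,z:p2w(cs,150+(x+.5)/5-.5,135+(y+.5)/5-.5,z)
C=lambda x,y,z:p2w(ct,165+(x+.5)/9-.5,185+(y+.5)/9-.5,z)
print('knob',A(155,134,.105),B(392,292,.102),B(391,271,.117))
print('disc B',B(396,315,.087))
print('post',A(297,138,.091),B(299,263,.091))
print('plate',[A(*p,.008) for p in((25,100),(312,60),(342,245),(55,288))])
print('dtop',A(705,180,.139),B(68,46,.137));print('dfoot',A(635,222,.02),B(102,203,.012))
print('coaster',A(608,235,.004),B(131,215,.004))
q=[C(*p,.012) for p in((83,102),(415,75),(440,415),(100,450))];print('tile',q,np.mean(q,0))
print([np.linalg.norm(q[i]-q[(i+1)%4]) for i in range(4)])
E
```

```text
knob [ 0.5349 -0.1063  0.105 ] [ 0.5322 -0.1072  0.102 ] [ 0.5312 -0.1073  0.117 ]
disc B [ 0.5337 -0.1046  0.087 ]
post [ 0.534  -0.1766  0.091 ] [ 0.5343 -0.1708  0.091 ]
plate [array([ 0.5664, -0.0506,  0.008 ]), array([ 0.5854, -0.1987,  0.008 ]), array([ 0.4895, -0.2114,  0.008 ]), array([ 0.4692, -0.0641,  0.008 ])]
dtop [ 0.5056 -0.3591  0.139 ] [ 0.5023 -0.3601  0.137 ]
dfoot [ 0.4984 -0.3583  0.02  ] [ 0.5015 -0.3627  0.012 ]
coaster [ 0.4935 -0.3486  0.004 ] [ 0.494  -0.3473  0.004 ]
tile [array([0.5473, 0.3807, 0.012 ]), array([0.5552, 0.2671, 0.012 ]), array([0.4387, 0.2583, 0.012 ]), array([0.4282, 0.3737, 0.012 ])] [0.4923 0.3199 0.012 ]
[np.float64(0.11380996809347729), np.float64(0.11684034280466955), np.float64(0.11582465122537627), np.float64(0.11929531896487124)]
```

Request:
servo_tool(
  commands="0 0 0 47 -31 0 0.4;0 0 0 47 -31 0 0.4;0 0 0 47 -31 0 0.4;0 0 0 47 -31 0 0.4;0 0 0 47 -31 0 0.4",
)

```text
time_s: 0.72
eef_pos: [0.3552, -0.3239, 0.2311]
eef_rot: [-0.0, 0.987, 0.158, 0.0]
wrist_force: [0.4, -0.2, -0.5]
opening: 0.402
grasp_force: 0.0
```

Request:
servo_tool(
  commands="0 0 -0.18 0 0 0 0.4;0 0 -0.18 0 0 0 0.4;0 0 -0.18 0 0 0 0.4;0 0 -0.18 0 0 0 0.4;0 0 -0.18 0 0 0 0.4",
)

```text
time_s: 1.35
eef_pos: [0.3543, -0.3252, 0.2309]
eef_rot: [-0.0, 0.819, 0.574, 0.0]
wrist_force: [-0.4, -0.1, -0.3]
opening: 0.402
grasp_force: 0.0
```

```bash
cat >> h.py <<'E'
def go(x,y,z,psi=None):
    o=get_obs();w,a,b,c=o['eef_rot'];p=o['eef_pos']
    R=np.array([[1-2*(b*b+c*c),2*(a*b-w*c),2*(a*c+w*b)],[2*(a*b+w*c),1-2*(a*a+c*c),2*(b*c-w*a)],[2*(a*c-w*b),2*(b*c+w*a),1-2*(a*a+b*b)]])
    ps=np.arctan2(R[1,0],R[0,0]);np.set_printoptions(precision=4,suppress=True)
    print('t',o['time_s'],'pos',p,'psi',round(ps,3),'open',o['opening'],'F',o['wrist_force'],'grip',o['grasp_force'],'q',np.round(o['q'],2),'zax',R[:,2])
    print('shift mm',R.T@(np.array([x,y,z])-p)*1000,'wz',None if psi is None else ps-psi)
E
python3 -c "
from h import *
go(.533,-.107,.20,1.57)"
```

```text
t 1.35 pos [ 0.3543 -0.3252  0.2309] psi 1.224 open 0.4019728219989384 F [-0.4169 -0.0644 -0.286 ] grip 0.0 q [-0.99 -0.03  1.84 -0.    1.34 -0.64] zax [-0.0005  0.0008 -1.    ]
shift mm [265.9704  93.8365  30.9435] wz -0.3462427153330605
```

Request:
servo_tool(
  commands="0 0 0 53 18.8 0 0.4;0 0 0 53 18.8 0 0.4;0 0 0 53 18.8 0 0.4;0 0 0 53 18.8 0 0.4;0 0 0 54 18.8 0 0.4",
)

```text
time_s: 1.98
eef_pos: [0.5354, -0.1068, 0.231]
eef_rot: [-0.0, 0.82, 0.572, -0.0]
wrist_force: [-0.3, -0.6, 0.1]
opening: 0.396
grasp_force: 0.0
```

Request:
servo_tool(
  commands="0 0 -0.173 0 0 0 0.4;0 0 -0.173 0 0 0 0.4;0 0 0 0 0 20 0.4;0 0 0 0 0 0 0.4",
)

```text
time_s: 2.48
eef_pos: [0.5333, -0.1078, 0.2094]
eef_rot: [-0.002, 0.71, 0.705, -0.001]
wrist_force: [0.3, -0.4, 0.5]
opening: 0.402
grasp_force: 0.0
```

```bash
python3 -c "
from h import *
go(.533,-.107,.093,1.57)
c=calibration('wrist');im=camera('wrist');cv2.imwrite('pics/w1.png',im)
print(w2p(c,[.533,-.107,.117]),w2p(c,[.533,-.1737,.091]),c)"
```

```text
t 2.475 pos [ 0.5333 -0.1078  0.2094] psi 1.564 open 0.4023023602136376 F [ 0.2748 -0.36    0.5169] grip 0.0 q [-0.42  0.14  1.7  -0.    1.31 -0.41] zax [-0.0039  0.0017 -1.    ]
shift mm [  0.5815   0.1291 116.3844] wz -0.006225315845350909
[277.8259 207.3909] [278.4074 268.3676] {'fx': 308.73136958473407, 'fy': 308.73136958473407, 'cx': 277.95492285495715, 'cy': 205.4662429820337, 'R': array([[ 1.    , -0.0065, -0.0034],
       [-0.0054, -0.9629,  0.2697],
       [-0.0051, -0.2697, -0.9629]]), 't': array([-0.5334, -0.1302,  0.3318])}
```

View pics/w1.png

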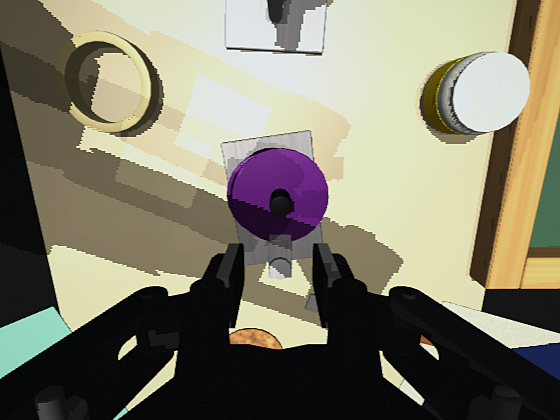

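The wrist view shows the knob's top at (281,204) and the post at (279,268), both within 3 px of prediction. I'll lower the open fingers around the knob.

Request:
servo_tool(
  commands="0 0 0 2.5 1.5 38 0.4;0 0 0 0 0 38 0.4;0 0 0 0 0 25 0.4;0 0 0 0 0 14 0.4;0 0 0 0 0 0 0.4",
)

```text
time_s: 3.15
eef_pos: [0.536, -0.1059, 0.0961]
eef_rot: [-0.0, 0.71, 0.705, -0.0]
wrist_force: [0.8, -0.4, -0.0]
opening: 0.399
grasp_force: 0.0
```

```bash
python3 -c "
from h import *
go(.535,-.105,.093,1.57)"
```

```text
t 3.15 pos [ 0.536  -0.1059  0.0961] psi 1.564 open 0.39876417379223605 F [ 0.809  -0.4318 -0.0232] grip 0.0 q [-0.41  0.28  1.78  0.    1.08 -0.41] zax [-0.0009  0.0005 -1.    ]
shift mm [ 0.915  -0.9925  3.0702] wz -0.00640535188429503
```

Request:
servo_tool(
  commands="0 0 0.09 0 6.1 0 0.4;0 0 0.09 0 6.1 0 0.4;0 0 0.09 0 6.1 0 0.4;0 0 0.09 0 6.1 0 0.4;0 0 0.09 0 6.1 0 0.4",
)

```text
time_s: 3.78
eef_pos: [0.567, -0.1121, 0.0981]
eef_rot: [0.001, 0.85, 0.527, 0.001]
wrist_force: [-0.8, 0.1, 0.2]
opening: 0.396
grasp_force: 0.4
```

```bash
python3 -c "
from h import *
import math
go(.534+.068*math.cos(1.12),-.173+.068*math.sin(1.12),.096,1.12)"
```

```text
t 3.775 pos [ 0.567  -0.1121  0.0981] psi 1.111 open 0.3963091802527311 F [-0.781   0.0777  0.1969] grip 0.40342974476516247 q [-0.4   0.34  1.7  -0.    1.1   0.06] zax [ 0.0019 -0.0011 -1.    ]
shift mm [-1.1961 -3.1344  2.1032] wz -0.009126192386421428
```

Request:
servo_tool(
  commands="0 0 0.09 -0.4 6.1 0 0.4;0 0 0.09 -0.4 6.1 0 0.4;0 0 0.09 -0.4 6.1 0 0.4;0 0 0.09 -0.4 6.1 0 0.4;0 0 0.09 -0.4 6.1 0 0.4",
)

```text
time_s: 4.4
eef_pos: [0.59, -0.1316, 0.0981]
eef_rot: [0.001, 0.946, 0.324, 0.001]
wrist_force: [-0.8, -0.1, 0.5]
opening: 0.397
grasp_force: 0.4
```

Request:
servo_tool(
  commands="0 0 0.09 -0.3 6.1 0 0.4;0 0 0.09 -0.3 6.1 0 0.4;0 0 0.09 -0.3 6.1 0 0.4;0 0 0.09 -0.3 6.1 0 0.4;0 0 0.09 -0.3 6.1 0 0.4",
)

```text
time_s: 5.03
eef_pos: [0.6027, -0.1591, 0.0981]
eef_rot: [0.0, 0.994, 0.105, 0.001]
wrist_force: [-1.1, 0.7, 0.1]
opening: 0.401
grasp_force: 0.4
```

```bash
python3 -c "
from h import *
import math
go(.534+.068*math.cos(.02),-.173+.068*math.sin(-.06),.096,.0)"
```

```text
t 5.025 pos [ 0.6027 -0.1591  0.0981] psi 0.211 open 0.40117202459333107 F [-1.0794  0.6592  0.0756] grip 0.38984077982604504 q [-0.45  0.43  1.58  0.    1.13  0.91] zax [ 0.0018 -0.0007 -1.    ]
shift mm [-4.4508 17.4642  2.1147] wz 0.2109176561725119
```

Request:
servo_tool(
  commands="0 0 0.09 -0.5 6.1 0 0.4;0 0 0.09 -0.5 6.1 0 0.4;0 0 0.05 -0.5 5 0 0.4;0 0 0 0 0 0 0.4;0 0 0 0 -5 0 0.4",
)

```text
time_s: 5.65
eef_pos: [0.6031, -0.1712, 0.0973]
eef_rot: [0.0, 1.0, -0.008, 0.001]
wrist_force: [-0.3, 0.1, 0.5]
opening: 0.399
grasp_force: 0.0
```

Request:
servo_tool(
  commands="0 0 0 0 0 -30 0.4;0 0 0 0 0 -40 0.4;0 0 0 0 0 -40 0.4;0 0 0 -50 0 -20 0.4;0 0 0 -50 0 0 0.4",
)

```text
time_s: 6.28
eef_pos: [0.5028, -0.1693, 0.2288]
eef_rot: [0.001, 1.0, -0.007, 0.002]
wrist_force: [0.1, -0.1, 0.5]
opening: 0.403
grasp_force: 0.0
```

```bash
python3 -c "
from h import *
c=calibration('wrist');im=camera('wrist');cv2.imwrite('pics/w2.png',im)
s=camera('scene');cv2.imwrite('pics/b2.png',cv2.resize(s[110:233,150:265],None,fx=4.5,fy=4.5,interpolation=cv2.INTER_CUBIC))
print({k:v.tolist() if hasattr(v,'tolist') else v for k,v in c.items()});go(.502,-.361,.20,0)
print(w2p(c,[.525,-.1056,.078]),w2p(c,[.6,-.17,.117]))"
```

```text
{'fx': 308.73136958473407, 'fy': 308.73136958473407, 'cx': 277.95492285495715, 'cy': 205.4662429820337, 'R': [[-0.013767716298817059, -0.9998953882777158, 0.004434240506801257], [-0.9640624143657808, 0.014450776206169892, 0.26528255931037314], [-0.2653188858621597, -0.0006225495932560288, -0.9641605163233281]], 't': [-0.16330037326068114, 0.45364544222921804, 0.5102565562192879]}
t 6.375 pos [ 0.4985 -0.1676  0.2259] psi -0.016 open 0.39999302586507834 F [ 0.5843 -0.9677 -0.5948] grip 0.0 q [-0.55  0.08  1.73 -0.    1.33  1.04] zax [-0.003   0.0011 -1.    ]
shift mm [  6.6147 193.3059  25.6852] wz -0.015875017801301763
[210.5433 170.6912] [276.582   80.8535]
```

View pics/w2.png

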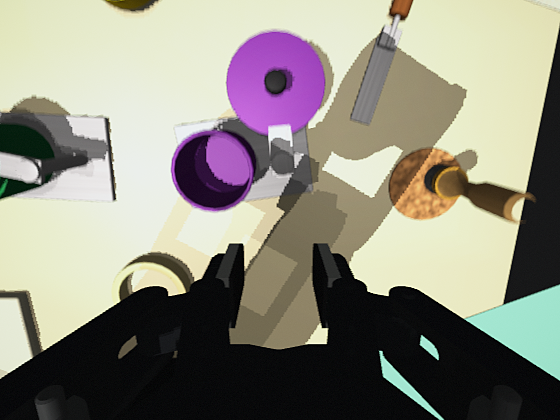

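The wrist view shows the pot fully open: the rim is centred near (212,170) and the knob is at (275,81). The dauber's top is at about (514,207) and its foot at about (437,180).

```bash
python3 - <<'E'
from h import *
c=dict(fx=308.73136958473407,fy=308.73136958473407,cx=277.95492285495715,cy=205.4662429820337,R=np.array([[-0.013767716298817059, -0.9998953882777158, 0.004434240506801257], [-0.9640624143657808, 0.014450776206169892, 0.26528255931037314], [-0.2653188858621597, -0.0006225495932560288, -0.9641605163233281]]),t=np.array([-0.16330037326068114, 0.45364544222921804, 0.5102565562192879]))
for n,a in dict(knob=(275,80,.117),rim=(212.5,170,.078),dtop=(514,206,.138),coast=(425,184,.004)).items(): print(n,p2w(c,*a))
go(.503,-.3605,.2,0)
E
```

```text
knob [ 0.60063083 -0.16878872  0.117     ]
rim [ 0.52563823 -0.10751955  0.078     ]
dtop [ 0.50275248 -0.35622757  0.138     ]
coast [ 0.49351953 -0.34904435  0.004     ]
t 6.375 pos [ 0.4985 -0.1676  0.2259] psi -0.016 open 0.39999302586507834 F [ 0.5843 -0.9677 -0.5948] grip 0.0 q [-0.55  0.08  1.73 -0.    1.33  1.04] zax [-0.003   0.0011 -1.    ]
shift mm [  7.6067 192.79    25.6828] wz -0.015875017801301763
```

View pics/b2.png

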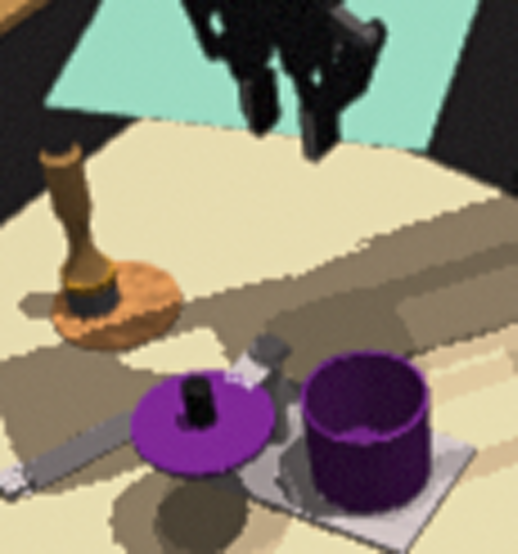

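The scene view confirms that the cover is swung well clear of the pot. Moving above the dauber now.

Request:
servo_tool(
  commands="0 0 0 1.5 38.2 0 0.75;0 0 0 1.5 38.2 0 0.75;0 0 0 1.5 38.2 0 0.75;0 0 0 1.5 38.2 0 0.75;0 0 0 1.5 38.2 0 0.75",
)

```text
time_s: 7.0
eef_pos: [0.5076, -0.3613, 0.2266]
eef_rot: [0.0, 1.0, -0.008, 0.0]
wrist_force: [0.5, -0.1, -0.3]
opening: 0.751
grasp_force: 0.0
```

Request:
servo_tool(
  commands="0 0 0 0 0 0 0.75;0 0 0 0 0 0 0.75",
)

```text
time_s: 7.25
eef_pos: [0.5073, -0.3597, 0.2261]
eef_rot: [-0.0, 1.0, -0.008, -0.0]
wrist_force: [-0.1, 0.4, -0.4]
opening: 0.752
grasp_force: 0.0
```

```bash
python3 - <<'E'
from h import *
go(.503,-.3588,.087,0)
c=calibration('wrist');im=camera('wrist');cv2.imwrite('pics/w3.png',im)
print(w2p(c,[.503,-.3588,.139]))
E
```

```text
t 7.25 pos [ 0.5073 -0.3597  0.2261] psi -0.016 open 0.7517387964388642 F [-0.077   0.4332 -0.419 ] grip 0.0 q [-0.81  0.29  1.49  0.    1.37  0.78] zax [-0.0002  0.0007 -1.    ]
shift mm [ -4.2406  -0.7157 139.1144] wz -0.01576995404293956
[276.923  215.4765]
```

View pics/w3.png

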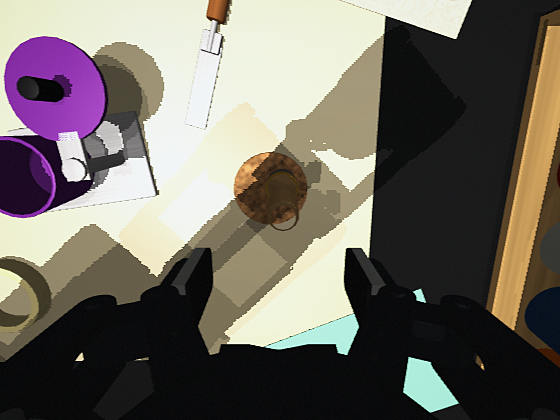

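The wrist view puts the dauber's top at about (284,218), slightly right of the predicted point. That gives an axis of about (0.502,-0.362). Descending.

Request:
servo_tool(
  commands="0 0 0 -5.3 2.5 20 0.75;0 0 0 0 0 40 0.75;0 0 0 0 0 40 0.75;0 0 0 0 0 25 0.75;0 0 0 0 0 11 0.75",
)

```text
time_s: 7.92
eef_pos: [0.5014, -0.3608, 0.0888]
eef_rot: [-0.001, 1.0, -0.007, -0.001]
wrist_force: [-0.1, 0.4, -0.3]
opening: 0.748
grasp_force: 0.0
```

Request:
servo_tool(
  commands="0 0 0 0 0 3 0.5;0 0 0 0 0 0 0.42;0 0 0 0 0 0 0.36;0 0 0 0 0 0 0.32;0 0 0 0 0 0 0.2",
)

```text
time_s: 8.55
eef_pos: [0.5022, -0.3633, 0.0883]
eef_rot: [0.001, 1.0, -0.008, 0.001]
wrist_force: [0.5, -0.2, 3.7]
opening: 0.292
grasp_force: 59.2
```

Request:
servo_tool(
  commands="0 0 0 0 0 0 0.1;0 0 0 0 0 0 0.1",
)

```text
time_s: 8.8
eef_pos: [0.5022, -0.3633, 0.0883]
eef_rot: [0.001, 1.0, -0.008, 0.001]
wrist_force: [-0.1, -0.5, 5.6]
opening: 0.296
grasp_force: 59.3
```

```bash
python3 - <<'E'
from h import *
go(.502,-.3605,.087,0)
E
```

```text
t 8.8 pos [ 0.5022 -0.3633  0.0883] psi -0.016 open 0.29643172323398875 F [-0.1334 -0.5211  5.5993] grip 59.30131117114797 q [-0.82  0.43  1.59 -0.    1.11  0.77] zax [ 0.0012 -0.0013 -1.    ]
shift mm [-0.2358 -2.8389  1.3044] wz -0.01626151774733862
```

Request:
servo_tool(
  commands="0 0 0 0 0 -15 0.1;0 0 0 0 0 -35 0.1;0 0 0 0 0 -40 0.1;0 0 0 0 0 -40 0.1;0 0 0 0 0 -30 0.1",
)

```text
time_s: 9.43
eef_pos: [0.5018, -0.3628, 0.2499]
eef_rot: [0.001, 1.0, -0.008, 0.001]
wrist_force: [-0.1, 0.1, -0.8]
opening: 0.291
grasp_force: 58.9
```

Request:
servo_tool(
  commands="0 0 0 2.5 -25 0 0.1;0 0 0 2.5 -45 0 0.1;0 0 0 2.5 -50 0 0.1;0 0 0 2.5 -50 0 0.1;0 0 0 2.5 -45 0 0.1",
)

```text
time_s: 10.05
eef_pos: [0.5164, -0.1444, 0.2456]
eef_rot: [-0.001, 1.0, -0.008, -0.001]
wrist_force: [0.2, -0.3, -0.7]
opening: 0.286
grasp_force: 59.0
```

Request:
servo_tool(
  commands="0 0 0 2.5 -25 0 0.1;0 0 0 2.5 -16 0 0.1;0 0 0 0 0 0 0.1;0 0 0 0 0 0 0.1",
)

```text
time_s: 10.55
eef_pos: [0.5232, -0.1076, 0.247]
eef_rot: [0.0, 1.0, -0.008, -0.0]
wrist_force: [-0.1, 0.3, -0.8]
opening: 0.29
grasp_force: 59.1
```

```bash
python3 - <<'E'
from h import *
go(.5255,-.107,.114,0)
for n in('wrist','scene'):
  c=calibration(n);im=camera(n);print(n,w2p(c,[.5255,-.107,.078]))
  if n=='scene': w3=cv2.resize(im[80:230,150:300],(420,420),interpolation=cv2.INTER_CUBIC)
  else: w=im[:,100:440]
cv2.imwrite('pics/d.png',np.hstack([w,w3]))
E
```

```text
t 10.55 pos [ 0.5232 -0.1076  0.247 ] psi -0.017 open 0.29000819610914413 F [-0.1107  0.2815 -0.7966] grip 59.06118449522182 q [-0.42  0.08  1.69 -0.    1.37  1.16] zax [-0.0006 -0.0002 -1.    ]
shift mm [  2.4095  -0.649  132.9738] wz -0.01657708065367097
wrist [277.0821 185.4345]
scene [230.1418 197.7491]
```

View pics/d.png

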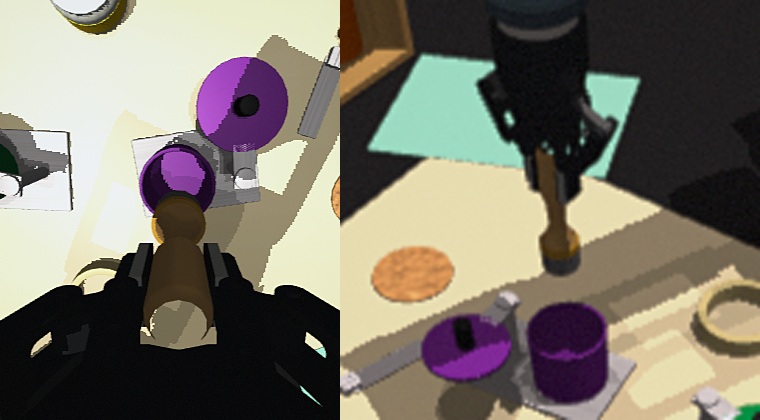

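The dauber is held upright and the rim is centred on the predicted point, so I'll dip it.

Request:
servo_tool(
  commands="0 0 0 2.4 -0.6 20 0.1;0 0 0 0 0 30 0.1;0 0 0 0 0 25 0.1;0 0 0 0 0 20 0.1;0 0 0 0 0 15 0.1",
)

```text
time_s: 11.28
eef_pos: [0.5254, -0.1072, 0.1362]
eef_rot: [-0.0, 1.0, -0.009, -0.0]
wrist_force: [-0.1, 0.4, -1.3]
opening: 0.29
grasp_force: 59.1
```

Request:
servo_tool(
  commands="0 0 0 0 0 12 0.1;0 0 0 0 0 11 0.1;0 0 0 0 0 2 0.1;0 0 0 0 0 0 0.1;0 0 0 0 0 0 0.1",
)

```text
time_s: 11.9
eef_pos: [0.5262, -0.1066, 0.1129]
eef_rot: [0.0, 1.0, -0.008, 0.001]
wrist_force: [-0.9, 0.7, -1.6]
opening: 0.288
grasp_force: 59.1
```

```bash
python3 - <<'E'
from h import *
go(.5255,-.107,.25,0)
E
```

```text
t 11.9 pos [ 0.5262 -0.1066  0.1129] psi -0.016 open 0.2883758161388321 F [-0.9036  0.6616 -1.6342] grip 59.058042594697326 q [-0.42  0.24  1.8   0.    1.1   1.17] zax [ 0.0011 -0.0005 -1.    ]
shift mm [  -0.5378    0.4615 -137.0741] wz -0.01607540308210587
```

Request:
servo_tool(
  commands="0 0 0 0 0 -15 0.1;0 0 0 0 0 -30 0.1;0 0 0 0 0 -35 0.1;0 0 0 0 0 -35 0.1;0 0 0 0 0 -22 0.1",
)

```text
time_s: 12.52
eef_pos: [0.5266, -0.1068, 0.253]
eef_rot: [0.001, 1.0, -0.008, 0.002]
wrist_force: [0.4, 0.3, 0.1]
opening: 0.289
grasp_force: 59.1
```

Request:
servo_tool(
  commands="0 0 0 -4.1 -25 0 0.1;0 0 0 -4.1 -45 0 0.1;0 0 0 -4.1 -50 0 0.1;0 0 0 -4.1 -50 0 0.1;0 0 0 -4.1 -50 0 0.1",
)

```text
time_s: 13.15
eef_pos: [0.5088, 0.1154, 0.251]
eef_rot: [0.0, 1.0, -0.008, 0.001]
wrist_force: [0.7, -0.5, -1.8]
opening: 0.29
grasp_force: 59.1
```

Request:
servo_tool(
  commands="0 0 0 -4.1 -50 0 0.1;0 0 0 -4.1 -50 0 0.1;0 0 0 -4.1 -50 0 0.1;0 0 0 -4.1 -37 0 0.1;0 0 0 -4.1 -20 0 0.1",
)

```text
time_s: 13.78
eef_pos: [0.4913, 0.3229, 0.2505]
eef_rot: [-0.0, 1.0, -0.007, 0.001]
wrist_force: [1.1, -0.1, -0.9]
opening: 0.291
grasp_force: 59.1
```

Request:
servo_tool(
  commands="0 0 0 0 0 0 0.1;0 0 0 0 0 0 0.1",
)

```text
time_s: 14.02
eef_pos: [0.4919, 0.3201, 0.2496]
eef_rot: [0.0, 1.0, -0.008, 0.0]
wrist_force: [0.2, -0.3, -0.9]
opening: 0.29
grasp_force: 59.1
```

```bash
python3 - <<'E'
from h import *
go(.492,.320,.0963,0)
c=calibration('wrist');im=camera('wrist')
print(w2p(c,[.492,.320,.012]))
cv2.imwrite('pics/w4.png',im)
E
```

```text
t 14.025 pos [0.4919 0.3201 0.2496] psi -0.017 open 0.29032800440931406 F [ 0.1877 -0.2996 -0.9228] grip 59.142041348386556 q [ 0.38  0.19  1.56 -0.    1.39  1.96] zax [ 0.0003 -0.0005 -1.    ]
shift mm [  0.0226   0.0682 153.3026] wz -0.016851046136549606
[277.6714 175.9915]
```

View pics/w4.png

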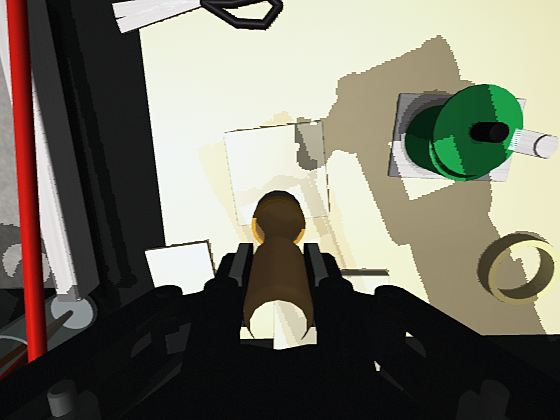

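The wrist view shows the tile spanning about x 230–325 and centred near (278,175), as predicted. Lowering.

Request:
servo_tool(
  commands="0 0 0 0 0 25 0.1;0 0 0 0 0 40 0.1;0 0 0 0 0 40 0.1;0 0 0 0 0 25 0.1;0 0 0 0 0 14 0.1",
)

```text
time_s: 14.7
eef_pos: [0.4914, 0.3197, 0.1039]
eef_rot: [0.0, 1.0, -0.009, -0.001]
wrist_force: [0.1, -0.7, -0.4]
opening: 0.287
grasp_force: 59.1
```

Request:
servo_tool(
  commands="0 0 0 0 0 3 0.1;0 0 0 0 0 1 0.1;0 0 0 0 0 1 0.1;0 0 0 0 0 0.5 0.1;0 0 0 0 0 0 0.1",
)

```text
time_s: 15.32
eef_pos: [0.4918, 0.3212, 0.1001]
eef_rot: [-0.0, 1.0, -0.008, 0.0]
wrist_force: [1.1, -0.2, -1.4]
opening: 0.287
grasp_force: 59.1
```

Request:
servo_tool(
  commands="0 0 0 0 0 1 0.1;0 0 0 0 0 0.7 0.1;0 0 0 0 0 0.7 0.1;0 0 0 0 0 0 0.1;0 0 0 0 0 0 0.1",
)

```text
time_s: 15.95
eef_pos: [0.4917, 0.3211, 0.0974]
eef_rot: [-0.0, 1.0, -0.008, -0.0]
wrist_force: [0.8, 0.4, -0.7]
opening: 0.289
grasp_force: 59.1
```

Request:
servo_tool(
  commands="0 0 0 0 0 0.5 0.1;0 0 0 0 0 0.5 0.1;0 0 0 0 0 0 0.1;0 0 0 0 0 0 0.1",
)

```text
time_s: 16.45
eef_pos: [0.4916, 0.3211, 0.0964]
eef_rot: [0.0, 1.0, -0.008, -0.0]
wrist_force: [-0.7, 0.4, -1.1]
opening: 0.291
grasp_force: 59.2
```

Request:
servo_tool(
  commands="0 0 0 0 0 0.5 0.1;0 0 0 0 0 0 0.1;0 0 0 0 0 0 0.1",
)

```text
time_s: 16.82
eef_pos: [0.4918, 0.3212, 0.0963]
eef_rot: [-0.0, 1.0, -0.008, 0.0]
wrist_force: [-1.0, -0.5, 3.8]
opening: 0.291
grasp_force: 59.6
```

The foot is in contact, so I'll release it gradually.

Request:
servo_tool(
  commands="0 0 0 0 0 0 0.3;0 0 0 0 0 0 0.34;0 0 0 0 0 0 0.4;0 0 0 0 0 0 0.55;0 0 0 0 0 0 0.75",
)

```text
time_s: 17.45
eef_pos: [0.4916, 0.3211, 0.0958]
eef_rot: [0.0, 1.0, -0.008, -0.0]
wrist_force: [-0.5, 0.4, -0.0]
opening: 0.741
grasp_force: 0.0
```

Request:
servo_tool(
  commands="0 0 0 0 0 0 0.75;0 0 0 0 0 -15 0.75;0 0 0 0 0 -30 0.75;0 0 0 0 0 -40 0.75;0 0 0 0 0 -40 0.75",
)

```text
time_s: 18.08
eef_pos: [0.4917, 0.3211, 0.2233]
eef_rot: [-0.0, 1.0, -0.008, 0.0]
wrist_force: [0.3, 0.2, -0.1]
opening: 0.749
grasp_force: 0.0
```

Request:
servo_tool(
  commands="0 0 0 -35 0 -15 0.75;0 0 0 -40 0 0 0.75;0 0 0 0 0 0 0.75",
)

```text
time_s: 18.45
eef_pos: [0.4148, 0.3227, 0.2373]
eef_rot: [-0.0, 1.0, -0.007, 0.0]
wrist_force: [0.5, -0.8, -0.8]
opening: 0.747
grasp_force: 0.0
```

```bash
python3 - <<'E'
from h import *
go(.492,.320,.0963,0)
w=camera('wrist');s=camera('scene')
cv2.imwrite('pics/e.png',np.hstack([w[:,130:430],cv2.resize(s[110:320,150:400],(500,420))]))
E
```

```text
t 18.45 pos [0.4148 0.3227 0.2373] psi -0.014 open 0.7472276100190298 F [ 0.5244 -0.8257 -0.7816] grip 0.0 q [0.43 0.06 1.72 0.   1.35 2.02] zax [ 0.001   0.0007 -1.    ]
shift mm [ 77.0981   1.7224 141.12  ] wz -0.014362409798763503
```

View pics/e.png

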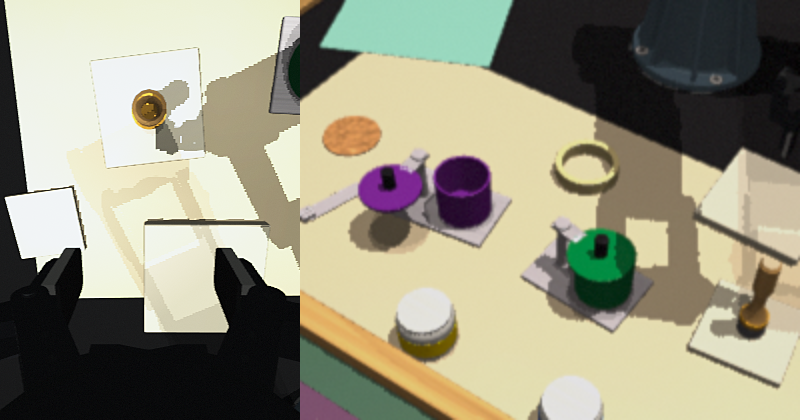

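The dauber stands upright near the middle of the medium tile, with its foot at about (149,108) in the wrist view. The violet cover is open and the green cover is still shut.

```bash
python3 -c "
from bench import *
print(hand_in())"
```

```text
the job is handed in; nothing more can be done
None
```

The job is handed in: the violet cover is open, and the dauber was dipped about 48 mm into the 65 mm deep pot without contact, then set upright and released near the middle of the middle-sized tile at about 18 s; no verdict was returned.

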